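# Present a tenoned rail to the inspection camera

## Robot

A 6-joint arm with a two-finger parallel gripper is mounted at the origin on the work surface. World frame = base frame: x ahead of the robot, y to its left, z up, the work surface at z = 0. Lengths are in m, angles in rad, forces in N, time in s.
With the tool pointing down it reaches from about 0.325 to 0.775 m from the base axis. Payload 9.3 kg.
Tool frame: the origin (TCP) lies at the very end of the fingers, on their centre line; the grasp point (between the pads) lies 19 mm behind it; z points along the fingers, y is the line along which they close (so a half turn about z gives the same grasp; the last joint's range is limited). The gripper opens to 85 mm and grips with 20 to 120 N. Pads are 22 mm wide; open, the fingers measure 114 mm over their backs; the gripper's body (76 mm by 85 mm) begins 54 mm behind the grasp point. The pads swing forward as they close: fully open they stand 13 mm farther back than shut.
Start: joints at [-0.153, 0.259, 0.021, 1.334, 0, 1.418], TCP at [0.55, -0, 0.231] pointing down, gripper open.
Joint ranges: [-3.04, 3.04], [-0.91, 1.82], [-1.04, 1.36], [-1.92, 1.95], [-1.52, 1.45], [-3.14, 3.14]. Speed limits (rad/s): [2.22, 2.22, 2.79, 3.14, 3.14, 3.14].

## Interface

Orientations are given as a unit quaternion [x, y, z, w].
In Python, from rig import r gives the robot as it stands.
- The arm moves only by the tool apply_moves, never from a script. Its argument "motion" is a list of rows, each a list of 3 entries, a list of its own where there are three numbers: the turn, a rotation vector about the tool's x, y, z as a fraction of full scale, then the shift along the tool's x, y, z as a fraction of full scale, then the opening, from -1 (shut) to 1 (fully open), so that 0 is half open. A call has 1 to 10 rows; each row shifts and turns the commanded pose from where the row before left it, along the tool's axes as they then stand; what a row does not reach is not made up. Full scale, the value 1, is 50 cm for a shift and 2 rad for a turn. A row lasts 1/10 s, in which the tool goes at most 50 mm and 8.59 degrees, less where a joint would pass 70% of its speed; a pose out of reach is approached as far as the arm can. A call with a number of a shift or a turn outside -1 to 1 is refused whole. A call with a gripper value outside its range is refused whole. The fingers move at their own pace and stop on an object; the grip force is fixed at half the most. Time passes only in rows, so rows that do not move let the fingers close. It gives the time, the measured TCP pose, the force, the opening and the grip force at its end, in the units of the state.
- r.state(): the state, without advancing time (a new reading comes with each control period).
- r.read_camera(name): name is "scene" or "side" or "wrist"; returns a dict with "frame" (384x512x3 uint8, blue, green, red), "intrinsics" (3x3 intrinsics, pixels), "T" (4x4, takes a point from camera to world coordinates). Camera axes: x right, y down, z forward; pixel columns grow to the right and rows downward; lengths in m; the calibration is good to about 2 mm. A picture is of the moment at which its call begins. There is no depth.
- r.job_done(): hands the job in; it is judged then, once.
The state is a dict: "t": time; "joint_positions": joint angles; "dq": joint speeds; "joint_torque": joint torques, N m; "tcp_pos": TCP position; "tcp_rot": TCP orientation; "ft_force": force on the tool from outside, world axes, zero at the start; "torque": the same for the moment, N m; "grip_width": finger opening in m; "grip_force": force on a finger pad.
Only numpy, scipy, OpenCV 4.12 (cv2) and the standard library are available. Lean on these libraries where they do the work, as an engineer would, in place of code of your own. Each camera call takes 0.05 s, during which the arm holds its last target. There are 200 camera calls.

## Task

From the rack, take the rail with the stub tenon (the thin tongue on one end) and hold it up in the air for the inspection camera: tenon pointing straight into the lens along its line of sight, the tenon's end midway between the ball tips of the two focusing prongs, and the rail on edge, square to the tilted camera, not rolled over. Do not touch the camera or its stand with the robot or the rail, and leave the other rails and everything else on the bench where they are. Finish while still holding the rail there, steady in the gripper.

Things in the scene. Friction and masses are not known exactly. Their poses are not given: they have to be found in the camera images.
- rail: The rail to present: bare light wood bar 155 (x) x 20 (y) x 55 mm (z), 0.1 to 0.17 kg, with a stub tenon on its +x end only: a tongue 25 long, 8 thick, 36 mm tall, centred in the end. It stands on edge in one of the rack's three grooves (which one varies), lengthwise along it, tenon towards the rack's +x. Origin: centre of the underside of the 155 mm bar.
- rail_tip (a point): Centre of the tenon's end face: 102.5 mm along +x and 27.5 mm up from the rail's origin; axes as the rail's.
- focus (a point): Camera's focus point in the air: on the lens axis, midway between the prongs' ball tips, 80 mm in front of the lens. Axes turn with the head: +x points from here into the lens (away from the robot, 10 to 34 degrees up), y is level, from prong to prong, z the head's own up. A rail held right has its x, y, z along these and its tip here.
- stand: Inspection camera's fixed stand, its front -x. Base 180 x 120 x 14 mm; column 20 mm thick, 399 mm high, at x = 70 mm; tilted grey head, a 50 mm box 280 to 320 mm up, with a black 40 mm lens. Two 4 mm steel prongs, 45 mm either side of the lens axis, run forward and end in 10 mm balls beside the focus point: 80 mm free between. Place, turn, height, tilt vary. Origin: centre of base's underside.
- rack: Fixed rack of grey laminate: board 160 (x) x 250 (y) x 12 mm, three grooves along x at y = -85, 0, +85 mm, each 24 mm wide between ribs 12 mm wide whose tops are 31 mm above the bench. Groove floor at 12 mm, so a rail's top is at 67 mm. Origin: centre of underside.
- rail_plain: A rail of the same wood and section, 180 mm long, with both ends plain and square, in another groove. To be left alone. Origin: on its underside, 77.5 mm from its -x end.
- rail_lap: A rail of the same wood and section, 180 mm long over all, with a half-lap at its +x end: the last 25 mm is full thickness but only 27 mm tall. In another groove; to be left alone. Origin: on its underside, 77.5 mm from its -x end.
- sanding_block: Cork sanding block 110 x 65 x 28 mm, loose; leave alone. Origin: centre of underside.
- try_square: Try square lying flat, dark wooden stock 18 x 110 x 14 mm and a steel blade 26 mm wide reaching 120 mm from it, loose; leave alone. Origin: centre of the stock's underside.
- glue: White glue bottle standing, 56 mm in diameter, 170 mm high, loose; leave alone. Origin: centre of underside.
- tape_measure: Tape measure case standing, 70 x 42 x 62 mm, loose; leave alone. Origin: centre of underside.
- screwdriver: Screwdriver with a black handle lying flat, about 200 mm long, loose; leave alone. Origin: about its middle, on the bench.
- screw_jar: Jar with a steel cap, 60 mm in diameter, 75 mm high, loose; leave alone. Origin: centre of underside.
- offcut: Wood offcut 90 x 40 x 20 mm lying flat, loose; leave alone. Origin: centre of underside.
Things that resemble listed ones, but are neither listed nor needed, are in the scene too. Leave any black look-alike of the rail alone.

How it is judged:
On the way:
1. the tenoned rail is lifted clear out of the rack in the gripper (height (world z) of rail above 0.06 m and contact force between rail and rack below 0.1 N and contact force between rail and the fingers above 1 N), for 0.2 s.
At the end, for the whole second after the job is handed in: Gripper holds the tenoned rail still (20 mm/s, 0.15 rad/s), 90 mm or more up, clear of rack and stand: tenon end within 12 mm of the focus point, length within 0.17 rad of the lens axis, upright within 0.17 rad of the head's; all other loose things within 20 mm of their start (distance between rail_tip and focus below 0.012 m and angle between the x axis of rail and the x axis of focus, either way round below 0.17 rad and angle between the z axis of rail and the z axis of focus, either way round below 0.17 rad and height (world z) of rail above 0.09 m and contact force between rail and the fingers above 2 N and contact force between rail and stand below 0.1 N and contact force between rail and rack below 0.1 N and linear speed of rail below 0.02 m/s and angular speed of rail below 0.15 rad/s and distance of each of rail_plain, rail_lap, sanding_block, try_square, glue, tape_measure, screwdriver, screw_jar, offcut from where it was at the start of the episode below 0.02 m); the arm keeps its last pose, push and grip.
It fails at once if the camera or its stand is touched (more than 1 N) by the robot or the rail (contact force between stand and the arm above 1 N or contact force between stand and the fingers above 1 N or contact force between stand and rail above 1 N).
It fails at once if another rail or a bystander is moved more than 20 mm (distance of any of rail_plain, rail_lap, sanding_block, try_square, glue, tape_measure, screwdriver, screw_jar, offcut from where it was at the start of the episode above 0.02 m).
It also fails if it takes over 38 s, if anything falls off the work surface, if the arm or the gripper's body presses on something with over 40 N, if the wrist force passes 120 N, or if a joint passes its speed limit or range.

## Working session

There is one attempt and no reset: what is moved stays moved. The work goes in short steps, Python scripts to look and compute and a tool call to move; the robot and the scene stay as the last step left them, time stands still between calls to the robot, and variables do not carry over. Pictures are saved under pics/ and viewed, at most 10 in all, crops included, and the job is handed in when it is done.

Besides the shell and the picture viewer there is one more tool, called after "Call:" by a JSON object that holds its "op" and its "data". apply_moves: Moves the arm, as the interface text tells. Shift numbers are shares of 50 cm and turn numbers shares of 2 rad, none past 1 either way. Its arguments: {"type":"object","properties":{"motion":{"type":"array","items":{"type":"array"}}},"required":["motion"]}

```bash
mkdir -p pics; ls; python3 - <<'E'
from rig import r
import cv2,numpy as np
print(r.state())
for n in ("scene","side"):
    c=r.read_camera(n); cv2.imwrite(f"pics/{n}0.png",c["frame"]); np.savez(f"pics/{n}0.npz",**c)
    print(n,c["intrinsics"].tolist(),np.round(c["T"],4).tolist())
E
```

```text
pics
{'t': 0.0, 'joint_positions': array([-1.52559006e-01,  2.59183252e-01,  2.07507972e-02,  1.33372116e+00,
       -2.24034055e-05,  1.41821746e+00]), 'dq': array([ 1.13499765e-03,  4.16410911e-04,  4.54332394e-04,  1.12444659e-03,
        7.82649768e-05, -1.61017567e-04]), 'joint_torque': array([-2.65873996e-04, -5.55637658e+01,  3.44536042e+01,  1.31759423e-02,
       -2.94380488e-04,  4.47349430e-05]), 'tcp_pos': array([5.49704389e-01, 5.66276520e-05, 2.30666723e-01]), 'tcp_rot': array([ 7.07099592e-01,  7.07113644e-01, -4.10401170e-04, -5.40603548e-04]), 'ft_force': array([-0.19531225,  0.44825833, -1.21122097]), 'torque': array([ 0.01413089, -0.03040254, -0.06212851]), 'grip_force': 0.0, 'grip_width': 0.08539777012472714}
scene [[402.7015232534625, 0.0, 254.06532141309188], [0.0, 402.7015232534625, 182.8617284502199], [0.0, 0.0, 1.0]] [[-0.5877, 0.6604, -0.4674, 1.0364], [0.809, 0.4773, -0.3429, 0.4484], [-0.0034, -0.5797, -0.8148, 1.0922], [0.0, 0.0, 0.0, 1.0]]
side [[457.787640957657, 0.0, 257.159321161009], [0.0, 457.787640957657, 189.14965769820395], [0.0, 0.0, 1.0]] [[-0.9884, -0.1165, 0.0979, 0.3672], [-0.1521, 0.738, -0.6575, 1.0195], [0.0044, -0.6647, -0.7471, 1.2694], [0.0, 0.0, 0.0, 1.0]]
```

View pics/scene0.png

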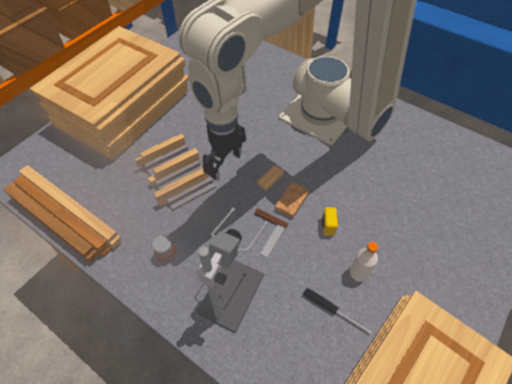

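View pics/side0.png

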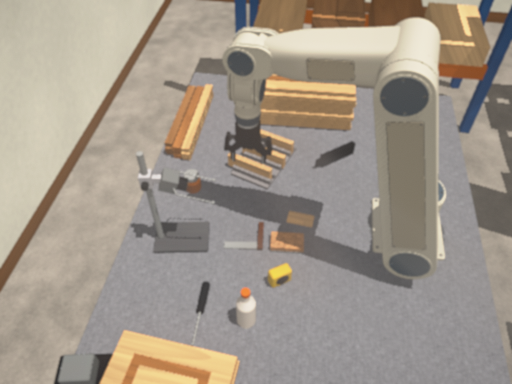

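The scene view shows the rack at about (175,170) and the stand at about (230,280). The side view shows the rack at about (260,155), the stand base at (182,237), and the prongs at about (195,180–200). I'll enlarge both areas.

```bash
python3 - <<'E'
import cv2,numpy as np
a=cv2.imread("pics/scene0.png");b=cv2.imread("pics/side0.png")
f=lambda im,x,y:cv2.resize(im[y:y+75,x:x+100],(400,300),interpolation=cv2.INTER_CUBIC)
A=np.vstack([np.hstack([f(a,130,130),f(b,210,115)]),np.hstack([f(a,180,202),f(b,130,150)])])
cv2.imwrite("pics/crops.png",A)
E
```

```text
(no output)
```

View pics/crops.png

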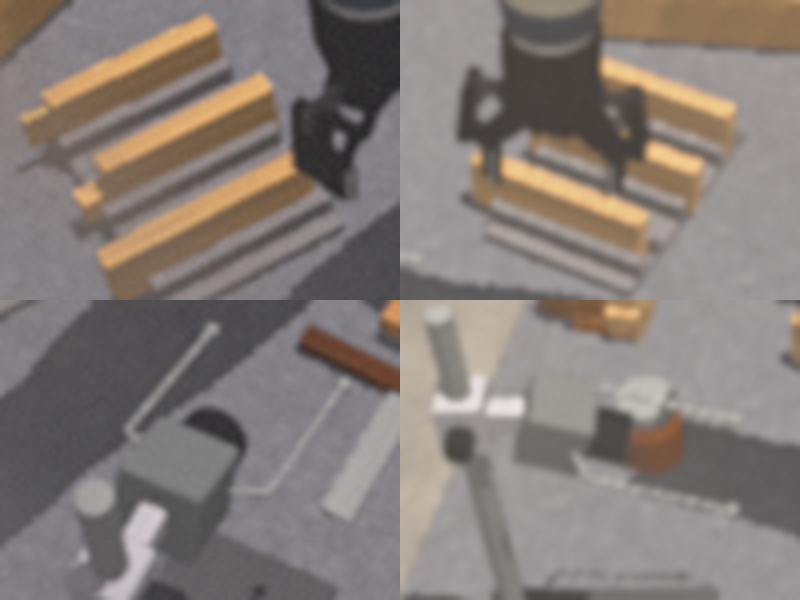

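Top left: three rails. The far one has a wide low step at its end (35,120), which looks like the lap. The middle one has a narrow tongue at (88,200), so probably the tenon. The near one looks plain. The bottom crops show the ball tips: scene (233,209) and (266,222.5), side (213.8,179.5) and (213.8,202.5).

```bash
cat >h.py <<'E'
import numpy as np,cv2
def ray(c,p):
    K,T=c["intrinsics"],c["T"]; d=T[:3,:3]@np.linalg.solve(K,[p[0],p[1],1.]); return T[:3,3],d/np.linalg.norm(d)
def plane(c,p,z):
    o,d=ray(c,p); return o+d*(z-o[2])/d[2]
def tri(obs):
    A=np.zeros((3,3));b=np.zeros(3);R=[ray(c,p) for c,p in obs]
    for o,d in R:
        P=np.eye(3)-np.outer(d,d);A+=P;b+=P@o
    x=np.linalg.solve(A,b); return x,[np.linalg.norm(np.cross(x-o,d)) for o,d in R]
E
python3 - <<'E'
from h import *
np.set_printoptions(precision=4,suppress=True)
s=dict(np.load("pics/scene0.npz"));d=dict(np.load("pics/side0.npz"))
print("ballR",tri([(s,(233,209)),(d,(213.75,179.5))]))
print("ballL",tri([(s,(266.25,222.5)),(d,(213.75,202.5))]))
print("bendL",tri([(s,(247,249.5)),(d,(177.5,195))]))
q=lambda x,y:(130+x/4,130+y/4)
for n,l in dict(far=[(45,98),(212,20)],mid=[(102,165),(268,83)],near=[(103,255),(300,160)]).items():
    print(n,[plane(s,q(*p),.067) for p in l])
E
```

```text
ballR (array([0.6406, 0.0923, 0.2362]), [np.float64(0.00032832725095915537), np.float64(0.00032832725095911764)])
ballL (array([0.6218, 0.1803, 0.2329]), [np.float64(0.0006730203301837685), np.float64(0.0006730203301838613)])
bendL (array([0.7221, 0.1972, 0.2689]), [np.float64(0.00021204366463603404), np.float64(0.00021204366463602298)])
far [array([ 0.5732, -0.3516,  0.067 ]), array([ 0.4281, -0.2977,  0.067 ])]
mid [array([ 0.5958, -0.2649,  0.067 ]), array([ 0.4534, -0.2131,  0.067 ])]
near [array([ 0.6582, -0.2035,  0.067 ]), array([ 0.4993, -0.14  ,  0.067 ])]
```

Checks: the ball tips are 90 mm apart, the prong tilt is about 19.5°, and the middle rail measures 152 mm, close to 155. These agree with the given sizes. I'll move above the middle rail and confirm it with the wrist camera.

Call:
{"op": "apply_moves", "data": {"motion": [[[0, 0, 0], [-0.06, -0.006, 0], 1], [[0, 0, 0], [-0.06, -0.006, 0], 1], [[0, 0, 0], [-0.06, -0.006, 0], 1], [[0, 0, 0], [-0.06, -0.006, 0], 1], [[0, 0, 0], [-0.06, -0.006, 0], 1], [[0, 0, 0], [-0.06, -0.006, 0], 1], [[0, 0, 0], [-0.06, -0.006, 0], 1], [[0, 0, 0], [-0.06, -0.006, 0], 1]]}}

```text
t: 0.9
tcp_pos: [0.5256, -0.2411, 0.2309]
tcp_rot: [0.707, 0.707, -0.0, -0.0]
ft_force: [0.2, -0.3, -0.1]
grip_width: 0.0851
grip_force: 0.0
```

Call:
{"op": "apply_moves", "data": {"motion": [[[0, 0, -0.061], [0, 0, 0], 1], [[0, 0, -0.061], [0, 0, 0], 1], [[0, 0, -0.061], [0, 0, 0], 1], [[0, 0, -0.061], [0, 0, 0], 1], [[0, 0, -0.061], [0, 0, 0], 1], [[0, 0, -0.061], [0, 0, 0], 1], [[0, 0, -0.061], [0, 0, 0], 1], [[0, 0, -0.061], [0, 0, 0], 1], [[0, 0, -0.061], [0, 0, 0], 1], [[0, 0, -0.061], [0, 0, 0], 1]]}}

```text
t: 1.9
tcp_pos: [0.5258, -0.2399, 0.2309]
tcp_rot: [0.172, 0.985, 0.0, -0.0]
ft_force: [0.7, 1.7, 0.2]
grip_width: 0.0854
grip_force: 0.0
```

```bash
python3 - <<'E'
from rig import r
import cv2,numpy as np
c=r.read_camera("wrist"); cv2.imwrite("pics/w1.png",c["frame"]); np.savez("pics/w1.npz",**c)
s=r.state(); print(s["t"],s["tcp_pos"],s["tcp_rot"],s["joint_positions"])
print(np.round(c["T"],3).tolist())
E
```

```text
1.95 [ 0.52585959 -0.2399213   0.2308556 ] [ 1.68531923e-01  9.85696099e-01  1.65141284e-04 -4.05848771e-04] [-5.73172396e-01  3.07592737e-01  8.96873835e-02  1.35376716e+00
 -1.52374255e-05 -2.34492160e-01]
[[0.339, 0.904, 0.259, 0.461], [0.941, -0.326, -0.093, -0.216], [0.0, 0.275, -0.961, 0.373], [0.0, 0.0, 0.0, 1.0]]
```

View pics/w1.png

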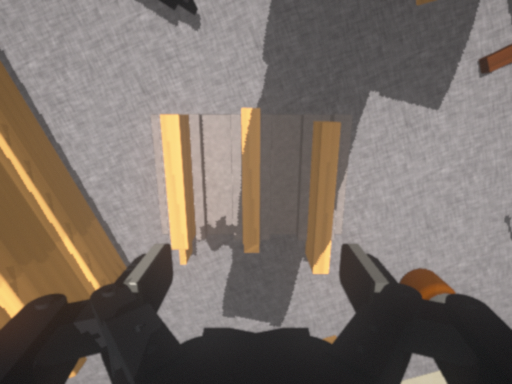

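The wrist view has rack +x downward. The left rail (the far one) ends in a narrow tongue at about (183,257). The middle rail's end at (251,247) is unclear, so I'll enlarge it.

```bash
python3 - <<'E'
import cv2
a=cv2.imread("pics/w1.png")[100:285,145:355]
cv2.imwrite("pics/w1c.png",cv2.resize(a,None,fx=3.2,fy=3.2,interpolation=cv2.INTER_CUBIC))
E
```

```text
(no output)
```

View pics/w1c.png

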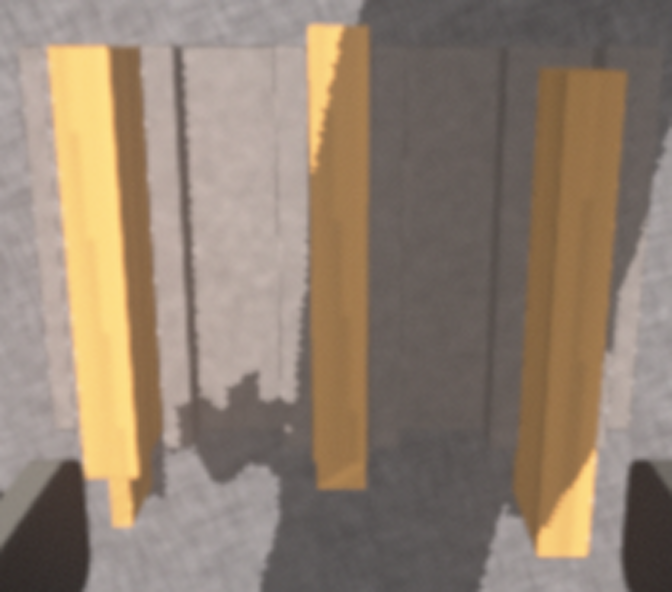

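The left (far) rail has the narrow centred tongue, so it is the target. The middle rail is full width at its end, which makes it the lap. I'll measure the target's top face.

```bash
python3 - <<'E'
from h import *
np.set_printoptions(precision=4,suppress=True)
w=dict(np.load("pics/w1.npz")); q=lambda x,y:(145+x/3.2,100+y/3.2)
P=[plane(w,q(*p),.067) for p in [(48,46),(108,46),(83,478),(139,478)]]
print(*P); a=(P[0]+P[1])/2;b=(P[2]+P[3])/2
print("len",np.linalg.norm(b-a),"yaw",np.degrees(np.arctan2(*(b-a)[1::-1])),"ctr",(a+b)/2, "w",np.linalg.norm(P[0]-P[1]))
t=np.array([.5258,-.2399]); yx=np.array([-.941,.339]) # tool x, y in world
dxy=((a+b)/2)[:2]-t
from scipy.spatial.transform import Rotation as R
from rig import r
s=r.state(); M=R.from_quat(s["tcp_rot"]).as_matrix(); print(M); print("tool shift",M.T@((a+b)/2-s["tcp_pos"]))
E
```

```text
[ 0.4249 -0.3086  0.067 ] [ 0.4315 -0.2902  0.067 ] [ 0.5695 -0.3622  0.067 ] [ 0.5766 -0.3426  0.067 ]
len 0.15424782733023407 yaw -20.075485703881082 ctr [ 0.5006 -0.3259  0.067 ] w 0.019508499744882685
[[-0.9432  0.3322 -0.0007]
 [ 0.3322  0.9432  0.0005]
 [ 0.0009  0.0002 -1.    ]]
tool shift [-0.0049 -0.0895  0.1638]
```

```bash
python3 - <<'E'
from h import *
np.set_printoptions(precision=3,suppress=True)
s=dict(np.load("pics/scene0.npz"));d=dict(np.load("pics/side0.npz"));w=dict(np.load("pics/w1.npz"))
for p in [(110,155),(187,95)]: print("base",plane(s,p,0))
print("side base",[plane(d,p,0) for p in [(262,122),(355,130)]])
print("wrist",[plane(w,p,0) for p in [(0,55),(130,265)]])
u=np.array([.9393,-.3432]);n=np.array([-.3432,-.9393]);c=np.array([.5006,-.3259])
for p in [(110,155),(187,95)]: v=plane(s,p,0)[:2]-c; print(v@u,v@n)
for p in [(0,55),(130,265)]: v=plane(w,p,0)[:2]-c; print(v@u,v@n)
E
```

```text
base [ 0.609 -0.491  0.   ]
base [ 0.221 -0.476  0.   ]
side base [array([ 0.571, -0.48 ,  0.   ]), array([ 0.178, -0.49 ,  0.   ])]
wrist [array([ 0.29 , -0.481, -0.   ]), array([ 0.596, -0.462,  0.   ])]
0.15829012126657763 0.11812242668600936
-0.21154280871009465 0.23663746348827977
-0.145068124114343 0.2176465841976954
0.13614690749396688 0.09473285018286871
```

The stack's face is at y ≈ -0.48, about 150 mm from the rail centre, so there is room. I'll shift over the rail and descend.

Call:
{"op": "apply_moves", "data": {"motion": [[[0, 0, 0.006], [-0.01, -0.059, 0], 0.6], [[0, 0, 0], [0, -0.06, 0], 0.6], [[0, 0, 0], [0, -0.06, 0], 0.6], [[0, 0, 0], [0, 0, 0.07], 0.6], [[0, 0, 0], [0, 0, 0.07], 0.6], [[0, 0, 0], [0, 0, 0.06], 0.6]]}}

```text
t: 2.55
tcp_pos: [0.4986, -0.3256, 0.1294]
tcp_rot: [0.182, 0.983, 0.0, -0.0]
ft_force: [0.8, 0.7, -0.5]
grip_width: 0.0685
grip_force: 0.0
```

```bash
python3 - <<'E'
from rig import r
import cv2,numpy as np
c=r.read_camera("wrist"); cv2.imwrite("pics/w2.png",c["frame"]); np.savez("pics/w2.npz",**c)
s=r.state(); print(s["t"],s["tcp_pos"],s["tcp_rot"],s["ft_force"],s["grip_width"])
E
```

```text
2.6 [ 0.49716306 -0.32407092  0.12463932] [ 0.18188189  0.98331267  0.00199825 -0.00334241] [-0.28873215  1.84972475 -4.42181074] 0.0681276494356039
```

View pics/w2.png

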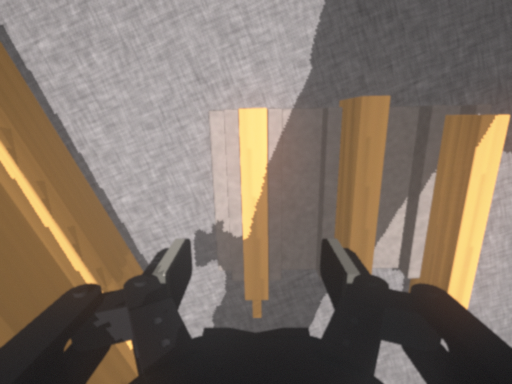

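The rail is centred between the fingers (rail at column 255, fingers at 190 and 322), with the tongue at (257,308). I'll descend the rest of the way.

Call:
{"op": "apply_moves", "data": {"motion": [[[0, 0, 0], [0, 0, 0.05], 0.6], [[0, 0, 0], [0, 0, 0.05], 0.6], [[0, 0, 0], [0, 0, 0.05], 0.6], [[0, 0, 0], [0, 0, 0], 0.6], [[0, 0, 0], [0, 0, 0], 0.6], [[0, 0, 0], [0, 0, 0], 0.6]]}}

```text
t: 3.2
tcp_pos: [0.5, -0.3261, 0.058]
tcp_rot: [0.181, 0.984, -0.001, 0.001]
ft_force: [-0.7, -0.5, 0.6]
grip_width: 0.0686
grip_force: 0.0
```

Call:
{"op": "apply_moves", "data": {"motion": [[[0, 0, -0.007], [0, 0, 0.02], 0.6], [[0, 0, 0], [0, 0, 0.02], 0.6], [[0, 0, 0], [0, 0, 0], 0.6], [[0, 0, 0], [0, 0, 0], -1], [[0, 0, 0], [0, 0, 0], -1], [[0, 0, 0], [0, 0, 0], -1], [[0, 0, 0], [0, 0, 0], -1], [[0, 0, 0], [0, 0, 0], -1], [[0, 0, 0], [0, 0, 0], -1], [[0, 0, 0], [0, 0, 0], -1]]}}

```text
t: 4.2
tcp_pos: [0.4994, -0.3257, 0.0366]
tcp_rot: [0.174, 0.985, -0.0, 0.0]
ft_force: [-0.2, 0.1, 2.7]
grip_width: 0.0193
grip_force: 59.1
```

The rail is gripped (19.3 mm opening, 59 N). I'll lift it.

Call:
{"op": "apply_moves", "data": {"motion": [[[0, 0, 0], [0, 0, -0.03], -1], [[0, 0, 0], [0, 0, -0.05], -1], [[0, 0, 0], [0, 0, -0.06], -1], [[0, 0, 0], [0, 0, -0.06], -1], [[0, 0, 0], [0, 0, -0.06], -1], [[0, 0, 0], [0, 0, -0.06], -1], [[0, 0, 0], [0, 0, -0.04], -1], [[0, 0, 0], [0, 0, -0.04], -1], [[0, 0, 0], [0, 0, 0], -1], [[0, 0, 0], [0, 0, 0], -1]]}}

```text
t: 5.2
tcp_pos: [0.4992, -0.3254, 0.2355]
tcp_rot: [0.174, 0.985, 0.0, -0.0]
ft_force: [0.5, -0.2, -2.2]
grip_width: 0.019
grip_force: 58.8
```

```bash
python3 - <<'E'
from rig import r
import cv2,numpy as np
for n in("wrist","scene","side"):
    c=r.read_camera(n); cv2.imwrite(f"pics/{n}3.png",c["frame"]); np.savez(f"pics/{n}3.npz",**c)
a,b,w=[cv2.imread(f"pics/{n}3.png") for n in("scene","side","wrist")]
f=lambda im,x,y:cv2.resize(im[y:y+75,x:x+100],(400,300),interpolation=cv2.INTER_CUBIC)
cv2.imwrite("pics/c3.png",np.vstack([np.hstack([f(a,180,190),f(b,140,150)]),np.hstack([cv2.resize(w,(400,300)),cv2.resize(b,(400,300))])]))
s=r.state(); print(s["t"],s["tcp_pos"],s["tcp_rot"],s["grip_width"],s["grip_force"])
E
```

```text
5.35 [ 0.49887921 -0.3251878   0.2347112 ] [ 1.73531752e-01  9.84827520e-01  6.48079272e-04 -1.03243580e-03] 0.019017603913026995 58.7656706571579
```

View pics/c3.png

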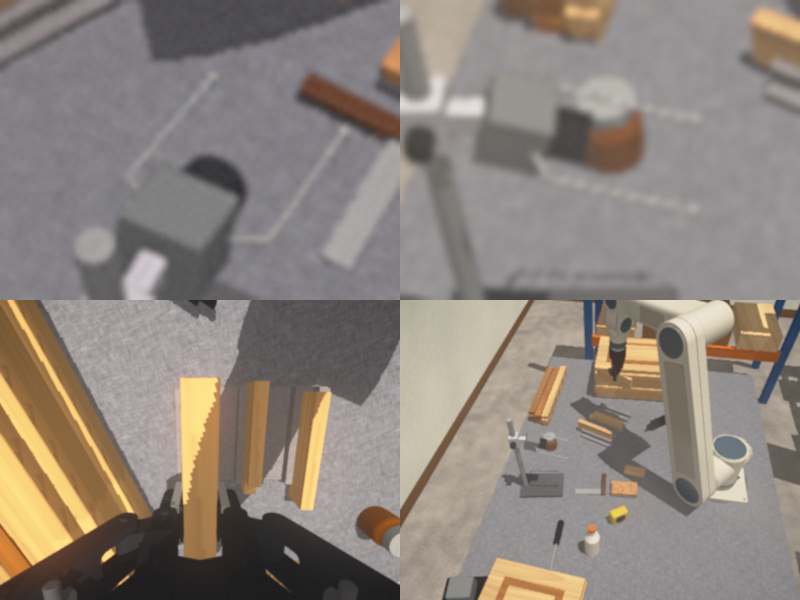

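The rail is lifted clear with its tenon end facing rack +x, and the wrist view shows it square in the pads. The stand crops give prong lines: scene balls at (233,209) and (266.3,222.5), side balls at (214.3,179.5) and (213.5,202.3). Next I'll compute the target pose.

```bash
cat >>h.py <<'E'
from scipy.spatial.transform import Rotation as R
TIP=np.array([-.1037,0,-.0029])
def need(s,focus,yaw,tilt,back=0.):
    u=np.array([np.cos(tilt)*np.cos(yaw),np.cos(tilt)*np.sin(yaw),np.sin(tilt)]);y=np.array([-np.sin(yaw),np.cos(yaw),0]);z=np.cross(u,y)
    G=np.c_[-u,y,-z]   # tool axes
    p=focus-back*u-G@TIP
    M=R.from_quat(s["tcp_rot"]).as_matrix()
    return p,G,M.T@(p-s["tcp_pos"]),R.from_matrix(M.T@G).as_rotvec()
E
python3 - <<'E'
from h import *; from rig import r
np.set_printoptions(precision=4,suppress=True)
s=dict(np.load("pics/scene3.npz"));d=dict(np.load("pics/side3.npz"))
bR,bL=(233,209),(266.25,222.5);dR,dL=(214.25,179.5),(213.5,202.25)
R_,L_=tri([(s,bR),(d,dR)]),tri([(s,bL),(d,dL)]);print(R_,L_)
n=lambda c,p,q:np.cross(ray(c,p)[1],ray(c,q)[1])
for a,b,c,e in [(bR,(212.5,234.5),dR,(181,172)),(bL,(247,249.5),dL,(177,193.75))]:
    u=np.cross(n(s,a,b),n(d,c,e));u/=np.linalg.norm(u);u*=np.sign(u[0]);print(u,"yaw",np.degrees(np.arctan2(u[1],u[0])),"tilt",np.degrees(np.arcsin(u[2])))
v=L_[0]-R_[0];print("balls",np.linalg.norm(v),"yaw",np.degrees(np.arctan2(-v[0],v[1])))
f=(R_[0]+L_[0])/2;print("focus",f)
for b in(.1,0): print(need(r.state(),f,np.radians(11.5),np.radians(19.5),b))
E
```

```text
(array([0.6396, 0.0913, 0.2348]), [np.float64(0.0007741746396627753), np.float64(0.0007741746396627403)]) (array([0.6224, 0.1807, 0.2343]), [np.float64(0.0007406210581346294), np.float64(0.0007406210581346954)])
[0.9134 0.1861 0.362 ] yaw 11.515702083452252 tilt 21.224243487342726
[0.9197 0.1562 0.3601] yaw 9.639764981034434 tilt 21.10540721251199
balls 0.09104370891944746 yaw 10.899397248090498
focus [0.631  0.136  0.2345]
(array([0.4438, 0.0979, 0.1638]), array([[-0.9237, -0.1994,  0.3271],
       [-0.1879,  0.9799,  0.0666],
       [-0.3338,  0.    , -0.9426]]), array([0.1962, 0.3787, 0.0717]), array([-0.092 , -0.3336, -0.5445]))
(array([0.5362, 0.1167, 0.1972]), array([[-0.9237, -0.1994,  0.3271],
       [-0.1879,  0.9799,  0.0666],
       [-0.3338,  0.    , -0.9426]]), array([0.1159, 0.428 , 0.0382]), array([-0.092 , -0.3336, -0.5445]))
```

Call:
{"op": "apply_moves", "data": {"motion": [[[0, 0, 0], [0.02, 0.04, 0], -1], [[0, 0, 0], [0.04, 0.075, 0], -1], [[0, 0, 0], [0.04, 0.08, 0], -1], [[0, 0, 0], [0.04, 0.08, 0], -1], [[0, 0, 0], [0.045, 0.085, 0], -1], [[0, 0, 0], [0.045, 0.085, 0], -1], [[0, 0, 0], [0.045, 0.085, 0], -1], [[0, 0, 0], [0.04, 0.08, 0], -1], [[0, 0, 0], [0.04, 0.075, 0], -1], [[0, 0, 0], [0.02, 0.04, 0], -1]]}}

```text
t: 6.35
tcp_pos: [0.4456, 0.0819, 0.2356]
tcp_rot: [0.172, 0.985, 0.0, -0.001]
ft_force: [-0.3, -0.1, -1.6]
grip_width: 0.0192
grip_force: 59.0
```

Call:
{"op": "apply_moves", "data": {"motion": [[[0, 0, 0], [0, 0, 0.02], -1], [[0, 0, 0], [0, 0, 0.04], -1], [[0, 0, 0], [0, 0, 0.04], -1], [[0, 0, 0], [0, 0, 0.02], -1], [[0, 0, 0], [0, 0, 0], -1], [[0, 0, 0], [0, 0, 0], -1]]}}

```text
t: 6.95
tcp_pos: [0.4471, 0.0788, 0.1765]
tcp_rot: [0.174, 0.985, -0.0, -0.0]
ft_force: [-0.9, 0.7, -1.7]
grip_width: 0.0191
grip_force: 59.0
```

```bash
python3 - <<'E'
from h import *; from rig import r
np.set_printoptions(precision=4,suppress=True)
s=r.state();print(s["t"],s["tcp_pos"],s["grip_width"],s["joint_positions"])
p,G,sh,rv=need(s,np.array([.631,.136,.2345]),np.radians(11),np.radians(20.5),.1);print(p,sh/.5,rv/2)
E
```

```text
6.95 [0.4471 0.0788 0.1765] 0.019073496926681064 [-0.0106  0.1207 -0.2978  1.1526 -0.      0.3388]
[0.4447 0.0998 0.1604] [0.0188 0.0377 0.032 ] [-0.0484 -0.1746 -0.2678]
```

Call:
{"op": "apply_moves", "data": {"motion": [[[-0.006, -0.022, -0.0335], [0, 0, 0], -1], [[-0.006, -0.022, -0.0335], [0, 0, 0], -1], [[-0.006, -0.022, -0.0335], [0, 0, 0], -1], [[-0.006, -0.022, -0.0335], [0, 0, 0], -1], [[-0.006, -0.022, -0.0335], [0, 0, 0], -1], [[-0.006, -0.022, -0.0335], [0, 0, 0], -1], [[-0.006, -0.022, -0.0335], [0, 0, 0], -1], [[-0.006, -0.022, -0.0335], [0, 0, 0], -1], [[0, 0, 0], [0, 0, 0], -1], [[0, 0, 0], [0, 0, 0], -1]]}}

```text
t: 7.95
tcp_pos: [0.4472, 0.0789, 0.1771]
tcp_rot: [-0.094, 0.979, 0.016, 0.179]
ft_force: [-0.2, 0.2, -1.3]
grip_width: 0.0191
grip_force: 59.0
```

```bash
python3 - <<'E'
from h import *; from rig import r
np.set_printoptions(precision=4,suppress=True)
s=r.state();print(s["t"],s["tcp_pos"],s["grip_width"],s["joint_positions"])
for b in(.04,0):
  p,G,sh,rv=need(s,np.array([.631,.136,.2345]),np.radians(11),np.radians(20.5),b);print(p,sh/.5,rv/2)
E
```

```text
7.95 [0.4472 0.0789 0.1771] 0.01905694685155849 [-0.0699 -0.1047 -0.592   0.7335  0.0894 -0.2446]
[0.4999 0.1105 0.1815] [-0.1111  0.0422  0.0326] [-0.0011  0.0015 -0.0005]
[0.5366 0.1177 0.1955] [-0.1911  0.0423  0.0329] [-0.0011  0.0015 -0.0005]
```

The orientation is right. I'll align laterally, advance to 40 mm short of focus, and check.

Call:
{"op": "apply_moves", "data": {"motion": [[[0, 0, 0], [0, 0.021, 0.016], -1], [[0, 0, 0], [0, 0.021, 0.016], -1], [[0, 0, 0], [-0.02, 0, 0], -1], [[0, 0, 0], [-0.03, 0, 0], -1], [[0, 0, 0], [-0.03, 0, 0], -1], [[0, 0, 0], [-0.03, 0, 0], -1], [[0, 0, 0], [0, 0, 0], -1], [[0, 0, 0], [0, 0, 0], -1], [[0, 0, 0], [0, 0, 0], -1]]}}

```text
t: 8.85
tcp_pos: [0.4985, 0.1106, 0.1804]
tcp_rot: [-0.095, 0.979, 0.016, 0.178]
ft_force: [-0.7, -0.9, -0.7]
grip_width: 0.0195
grip_force: 59.1
```

```bash
python3 - <<'E'
from h import *; from rig import r
np.set_printoptions(precision=4,suppress=True)
for n in("wrist","scene","side"):
    c=r.read_camera(n); cv2.imwrite(f"pics/{n}4.png",c["frame"]); np.savez(f"pics/{n}4.npz",**c)
s=r.state();print(s["t"],s["tcp_pos"],s["grip_width"])
p,G,sh,rv=need(s,np.array([.631,.136,.2345]),np.radians(11),np.radians(20.5),0);print(p,sh/.5,rv/2)
a,b,w=[cv2.imread(f"pics/{n}4.png") for n in("scene","side","wrist")]
f=lambda im,x,y:cv2.resize(im[y:y+75,x:x+100],(400,300),interpolation=cv2.INTER_CUBIC)
cv2.imwrite("pics/c4.png",np.vstack([np.hstack([f(a,200,180),f(b,170,150)]),np.hstack([cv2.resize(w,(400,300)),cv2.resize(b,(400,300))])]))
E
```

```text
9.0 [0.4985 0.1107 0.1806] 0.019172634275671337
[0.5366 0.1177 0.1955] [-0.083  -0.0009 -0.0005] [-0.0007  0.0012  0.0006]
```

View pics/c4.png

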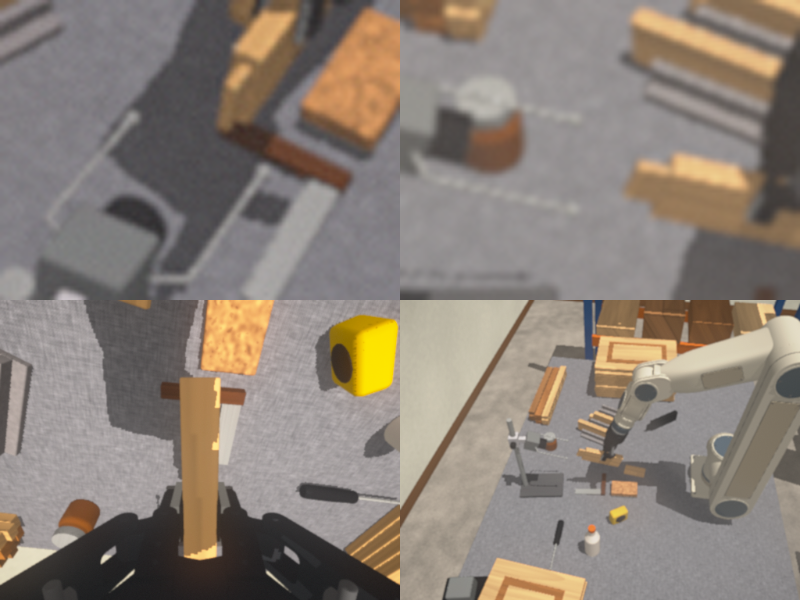

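The tenon end appears at about scene (257,205) and side (228.5,194.5), on the way between the prongs. I'll compare that with the predicted projection.

```bash
python3 - <<'E'
from h import *; from rig import r
np.set_printoptions(precision=4,suppress=True)
s=r.state();M=R.from_quat(s["tcp_rot"]).as_matrix();tip=s["tcp_pos"]+M@TIP
print("pred tip",tip,"tri",tri([(dict(np.load("pics/scene4.npz")),(257,205)),(dict(np.load("pics/side4.npz")),(228.5,194.5))]))
for n in("scene","side"):
    c=dict(np.load(f"pics/{n}4.npz"));
    o=[]
    for dz in(-.018,0,.018):
        q=c["T"][:3,:3].T@(tip-M[:,2]*dz-c["T"][:3,3]);q=c["intrinsics"]@q;o.append(q[:2]/q[2])
    print(n,np.array(o))
E
```

```text
pred tip [0.5928 0.1291 0.2199] tri (array([0.5874, 0.1283, 0.2178]), [np.float64(0.0008937085084213574), np.float64(0.0008937085084212691)])
scene [[255.0934 211.8891]
 [256.1406 206.5218]
 [257.2093 201.0446]]
side [[225.0241 197.4784]
 [226.8471 193.82  ]
 [228.7029 190.0956]]
```

The prediction agrees within a few mm. I'll make the final advance.

Call:
{"op": "apply_moves", "data": {"motion": [[[0, 0, 0], [-0.02, 0, 0], -1], [[0, 0, 0], [-0.025, 0, 0], -1], [[0, 0, 0], [-0.025, 0, 0], -1], [[0, 0, 0], [-0.015, 0, 0], -1], [[0, 0, 0], [0, 0, 0], -1], [[0, 0, 0], [0, 0, 0], -1], [[0, 0, 0], [0, 0, 0], -1]]}}

```text
t: 9.7
tcp_pos: [0.5376, 0.1185, 0.1953]
tcp_rot: [-0.095, 0.979, 0.016, 0.178]
ft_force: [-1.5, -0.4, -1.8]
grip_width: 0.0195
grip_force: 59.1
```

```bash
python3 - <<'E'
from h import *; from rig import r
np.set_printoptions(precision=4,suppress=True)
for n in("scene","side"):
    c=r.read_camera(n); cv2.imwrite(f"pics/{n}5.png",c["frame"]); np.savez(f"pics/{n}5.npz",**c)
s=r.state();print(s["t"],s["tcp_pos"],s["grip_width"],s["grip_force"],s["ft_force"])
p,G,sh,rv=need(s,np.array([.631,.136,.2345]),np.radians(11),np.radians(20.5),0);print(p,sh,rv)
a,b=[cv2.imread(f"pics/{n}5.png") for n in("scene","side")]
f=lambda im,x,y:cv2.resize(im[y:y+75,x:x+50],(400,600),interpolation=cv2.INTER_CUBIC)
cv2.imwrite("pics/c5.png",np.hstack([f(a,225,175),f(b,195,150)]))
E
```

```text
9.8 [0.5376 0.1184 0.1955] 0.019418062500666286 59.1370564699173 [ 1.1265 -0.8698 -1.6865]
[0.5366 0.1177 0.1955] [ 0.001  -0.0006 -0.0003] [-0.0012  0.0023  0.0014]
```

View pics/c5.png

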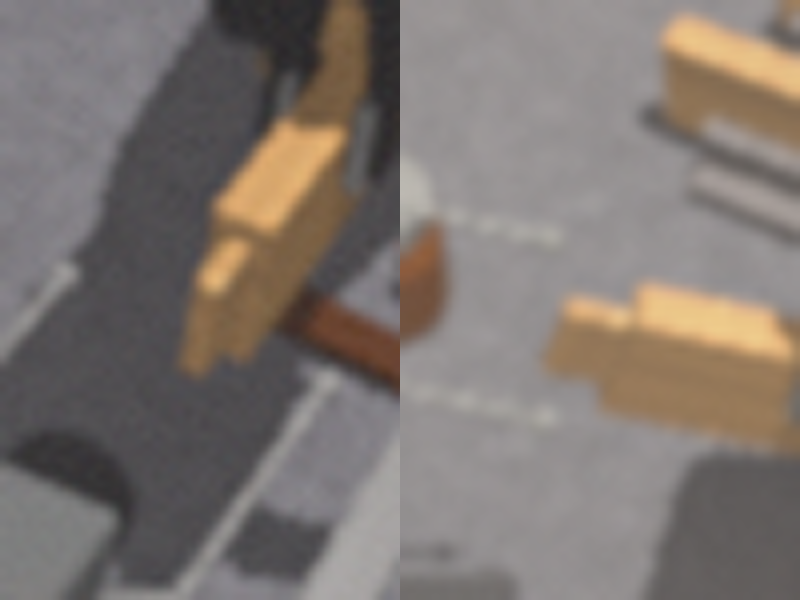

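Scene view: the tenon end's centre at crop (198,328) matches the ball midpoint at (198,325). Side view: the tenon end at about (555,338) against the midpoint at (551,326), a difference of about 4 mm, inside the 12 mm limit. The rail runs parallel to the prongs, so I'll hand in.

```bash
python3 -c "
from rig import r
print(r.job_done())"
```

```text
the job is handed in; nothing more can be done
None
```

The job is handed in with the tenoned rail held still in the gripper, its tenon end within about 4 mm of the focus point by my last camera check and in line with the lens axis; no verdict came back.

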